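# Wind the support jack level with the work rest

### The arm

A 6-joint arm with a two-finger parallel gripper is mounted at the origin on a cart in front of the work surface, level with it; the furniture and walls round the work are solid. World frame = base frame: x ahead of the robot, y to its left, z up, the work surface at z = 0. Lengths are in m, angles in rad, forces in N, time in s.
With the tool pointing down it reaches from about 0.425 to 0.95 m from the base axis. Payload 3.5 kg.
Tool frame: the origin (TCP) lies on the centre line of the jaws, within the pads' length; the fingertips stand 17 mm ahead of it and the grasp point (between the pads) lies 2 mm behind it; z points along the fingers, y is the line along which they close (so a half turn about z gives the same grasp; the last joint's range is limited). The gripper opens to 85 mm and grips with 20 to 120 N. Pads are 22 mm wide; open, the fingers measure 114 mm over their backs; the gripper's body (76 mm by 85 mm) begins 54 mm behind the grasp point. The pads swing forward as they close: fully open they stand 13 mm farther back than shut.
Start: joints at [1.184, 0.286, 1.577, -0, 1.279, -0.15], TCP at [0.158, 0.656, 0.248] pointing down, gripper open.
Joint ranges: [-2.77, 2.77], [-0.9, 2.22], [0.21, 2.48], [-1.53, 4.67], [0.24, 2.81], [-2.84, 2.84]. Speed limits (rad/s): [2.79, 2.79, 3.14, 3.14, 3.14, 3.14].

### API

Orientations are given as a unit quaternion [x, y, z, w].
In Python, from plant import ctrl gives the robot as it stands. The module is installed in compiled form; this text tells all that it offers.
- The arm moves only by the tool drive_tool, never from a script. Its argument "moves" is a list of rows, each a list of 3 entries, a list of its own where there are three numbers: the turn, a rotation vector about the tool's x, y, z in rad, then the shift along the tool's x, y, z in m, then the finger opening in m, from 0 to 0.0854. A call has 1 to 5 rows; each row shifts and turns the commanded pose from where the row before left it, along the tool's axes as they then stand; what a row does not reach is not made up. A row lasts 1/8 s, in which the tool goes at most 62.5 mm and 10.7 degrees, less where a joint would pass 70% of its speed; a pose out of reach is approached as far as the arm can. A call with a gripper value outside its range is refused whole. The fingers move at their own pace and stop on an object; "grip_force" is the grip in N (left out, the last holds). Time passes only in rows, so rows that do not move let the fingers close. It gives the time, the measured TCP pose, the force, the opening and the grip force at its end, in the units of the state.
- ctrl.get_state(): the state, without advancing time (a new reading comes with each control period).
- ctrl.read_camera(name): name is "scene" or "top"; returns a dict with "image" (420x560x3 uint8, red, green, blue), "fx", "fy", "cx", "cy" (pixels), "R" (3x3) and "t" (3): a world point X has camera coordinates R X + t. Camera axes: x right, y down, z forward; pixel columns grow to the right and rows downward; lengths in m; the calibration is good to about 2 mm. A picture is of the moment at which its call begins. There is no depth.
- ctrl.sign_off(): hands the job in; it is judged then, once.
The state is a dict: "time": time; "qpos": joint angles; "dq": joint speeds; "joint_efforts": joint torques, N m; "eef_pos": TCP position; "tcp_rot": TCP orientation; "contact_force": force on the tool from outside, world axes, zero at the start; "wrist_torque": the same for the moment, N m; "opening": opening from 0.0 (shut) to 1.0 (fully open); "finger_force": force on a finger pad.
Only numpy, scipy, OpenCV 4.12 (cv2) and the standard library are available. Lean on these libraries where they do the work, as an engineer would, in place of code of your own. Each camera call takes 0.05 s, during which the arm holds its last target. There are 200 camera calls.

### The job

Fit the crank fully down onto the square drive of the screw jack and wind the jack up by turning the crank until its square head plate stands level with the top plate of the fixed work rest beside it, so that a long workpiece could lie level across both. Leave the crank fitted on the drive and let go of it, and do not disturb the other things on the bench.

Things in the scene. Friction and masses are not known exactly. Their poses are not given: they have to be found in the camera images.
- jack: Geared screw jack bolted to the bench: grey base plate 235 x 110 x 12 mm, a grey gear column 56 mm square with the drive on top, and 120 mm away the round tube that carries the lifting head. Origin on the bench under the drive axis, z up, x from the drive to the head.
- drive_top (a point): Tip of the vertical drive on its axis, 158 mm above the bench. The drive is an 18 mm square steel stub 24 mm high with a round pilot (16 mm thick, 6 mm high) on top. How the square is turned differs every time and is not given: find it by touch, turning the crank lightly lowered until it drops. It fits at four angles a quarter turn apart, with about 8 degrees of play either way.
- collar (a point): Centre of the collar at the drive's foot, 128 mm above the bench; the fitted crank's underside lies on it, or 24 mm higher, on the square's top, if not yet turned to fit. The drive is stiff (0.2 N m, about 2.5 N at the crank handle), and stays where it is left. Clockwise seen from above raises the head 15 mm a turn; 1 to 3 turns are needed.
- head_top (a point): Centre of the upper face of the jack's head, a steel plate 80 x 80 x 10 mm that rises straight up, lying level. It starts 65 to 71 mm above the bench and can rise to 117 mm.
- rest_top (a point): Centre of the upper face of the fixed work rest's steel plate (80 x 80 x 10 mm, on a grey square column), 92 to 106 mm above the bench, different every time: the height to which the head is to be wound.
- crank: Loose balanced steel crank, 0.5 kg, standing upright on its hub. Origin at the centre of the hub's underside, z up, x along the arm to the handle. Hub 40 x 40 x 44 mm with a square socket 20.5 mm wide, 32 mm deep, open below, sides along x and y. The arm is 20 mm wide, 32 to 44 mm above the underside; a round counterweight (36 mm wide, top 52 mm high) sits 50 mm out opposite.
- crank_grip (a point): Point on the hub axis 60 mm above the crank's underside, in the square grip block on the hub by which the crank can be lifted: 26 x 26 mm, 44 to 74 mm above the underside, sides along the crank's x and y.
- crank_knob (a point): Point on the axis of the crank's upright black handle, 75 mm above the hub's underside and 85 mm from the hub axis. The handle is 24 mm thick, runs from 46 to 100 mm above the hub's underside, and spins freely about its own upright axis, so that it can be held while it is led round in a circle.
- hexkeys: Yellow folding hex-key set, 116 mm, lying near the front edge: a bystander, to be left alone.
- marker: White marker pen, 135 mm, lying near the front edge: a bystander, to be left alone.
- sander: Sanding block, 102 x 72 x 28 mm, at the back left: a bystander, to be left alone.

How it is judged:
By the outcome, as a careful person would: the job done as asked, in the order asked, and still so for the second after the job is handed in, with the robot touching nothing.
It also fails if it takes over 70 s, if anything falls off the work surface, if the arm or the gripper's body presses on something with over 40 N, if the wrist force passes 120 N, or if a joint passes its speed limit or range.

## Working session

There is one attempt and no reset: what is moved stays moved. The work goes in short steps, Python scripts to look and compute and a tool call to move; the robot and the scene stay as the last step left them, time stands still between calls to the robot, and variables do not carry over. Pictures are saved under pics/ and viewed, at most 10 in all, crops included, and the job is handed in when it is done.

Besides the shell and the picture viewer there is one more tool, called after "Request:" as a command line: name --argument value ..., lists and objects as JSON in quotes. drive_tool: Moves the arm, as the interface text tells. Its arguments: {"type":"object","properties":{"moves":{"type":"array","items":{"type":"array"}},"grip_force":{"type":"number"}},"required":["moves"]}

```bash
mkdir -p pics; cat > h.py <<'E'
import numpy as np, cv2
from plant import ctrl
def snap(n):
    c=ctrl.read_camera(n); return c
def save(c,f,crop=None,s=1):
    im=cv2.cvtColor(c["image"],cv2.COLOR_RGB2BGR)
    if crop: x0,y0,x1,y1=crop; im=im[y0:y1,x0:x1]
    cv2.imwrite("pics/"+f,cv2.resize(im,None,fx=s,fy=s,interpolation=cv2.INTER_CUBIC))
def ray(c,u,v):
    R=np.array(c["R"]);t=np.array(c["t"])
    d=R.T@np.array([(u-c["cx"])/c["fx"],(v-c["cy"])/c["fy"],1]); return -R.T@t,d
def atz(c,u,v,z):
    o,d=ray(c,u,v); return o+d*(z-o[2])/d[2]
def tri(*obs):
    A=np.zeros((3,3));b=np.zeros(3)
    for c,u,v in obs:
        o,d=ray(c,u,v);d/=np.linalg.norm(d);P=np.eye(3)-np.outer(d,d);A+=P;b+=P@o
    X=np.linalg.solve(A,b); return X
def proj(c,X):
    p=np.array(c["R"])@X+np.array(c["t"]); return c["fx"]*p[0]/p[2]+c["cx"],c["fy"]*p[1]/p[2]+c["cy"]
E
python3 - <<'E'
from h import *
import pickle
for n in("scene","top"):
    c=snap(n);save(c,n+"0.png",s=1.42);pickle.dump(c,open(n+"0.pkl","wb"));o,d=ray(c,280,210);print(n,o,d,c["fx"])
s=ctrl.get_state();print(s)
E
```

```text
scene [-0.04160175 -0.66057478  0.82733595] [ 0.50438526  0.62565689 -0.59527685] 405.84715927451566
top [0.38447138 0.01887965 1.57364255] [ 0.10812092  0.02154318 -0.99390614] 481.2291064103919
{'time': 0.1, 'qpos': array([ 1.18398274e+00,  2.87081203e-01,  1.57803456e+00,  3.29581154e-05,
        1.27860095e+00, -1.50006589e-01]), 'dq': array([ 0.00043848, -0.00469798, -0.00169683, -0.00091532, -0.00092274,
        0.00024808]), 'joint_efforts': array([ 6.70426689e-04, -4.07294726e+01, -2.93699867e+01, -1.25292167e-04,
        3.52905758e-03,  1.83211023e-05]), 'eef_pos': array([0.15811034, 0.6556469 , 0.24708057]), 'tcp_rot': array([ 1.18131701e-01,  9.92997368e-01, -1.01982041e-03, -2.96860108e-04]), 'contact_force': array([-0.34945137, -1.16625151, -0.05352549]), 'wrist_torque': array([-0.0470871 , -0.02148997, -0.02974238]), 'finger_force': 0.0, 'opening': 1.0007777577863557}
```

View pics/scene0.png

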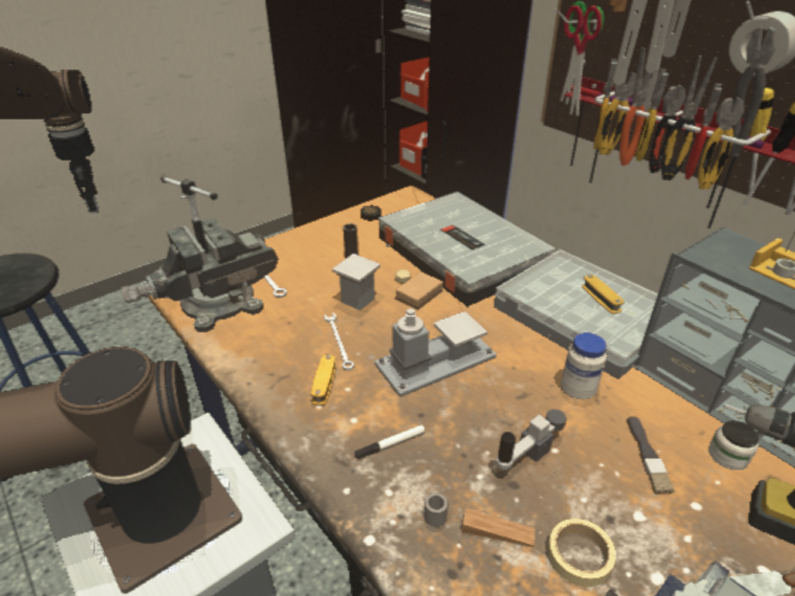

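View pics/top0.png

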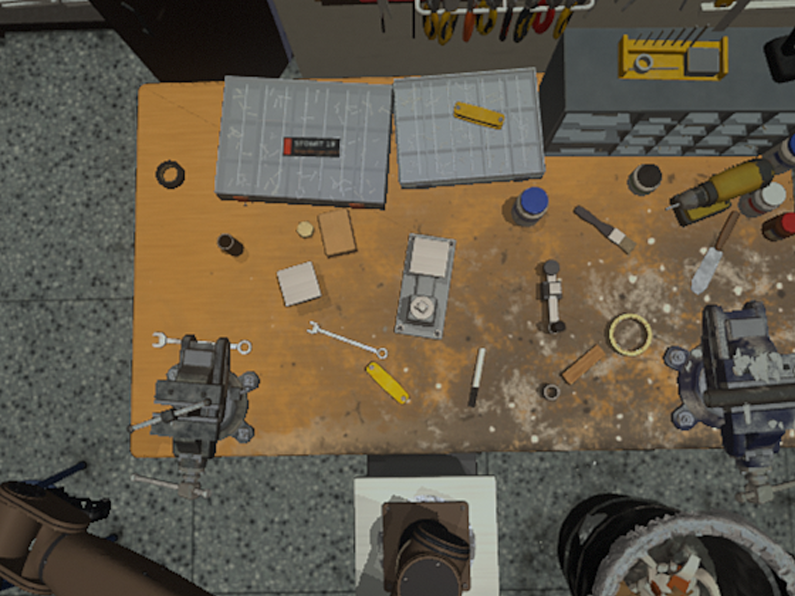

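The scene view shows the jack at about (410,340) in the picture, the rest at (356,280) and the crank at (530,440). From above, the drive is at (421,308), the head at (430,256), the rest at (298,283), the crank hub at (552,288) and the knob at (557,327). I'll zoom in on these.

```bash
python3 - <<'E'
from h import *
import pickle
S=pickle.load(open("scene0.pkl","rb"));T=pickle.load(open("top0.pkl","rb"))
def cr(c,x,y,w=100,h=75,s=4):
    im=cv2.resize(cv2.cvtColor(c["image"][y:y+h,x:x+w],cv2.COLOR_RGB2BGR),(w*s,h*s),interpolation=cv2.INTER_CUBIC)
    for k in range(0,w,10): cv2.line(im,(k*s,0),(k*s,4 if k%50 else 12),(0,0,255),1)
    for k in range(0,h,10): cv2.line(im,(0,k*s),(4 if k%50 else 12,k*s),(0,0,255),1)
    return im
a=np.vstack([np.hstack([cr(S,255,210),cr(S,325,275)]),np.hstack([cr(T,265,160),cr(T,340,175)])])
cv2.imwrite("pics/m1.png",a)
E
```

```text
(no output)
```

View pics/m1.png

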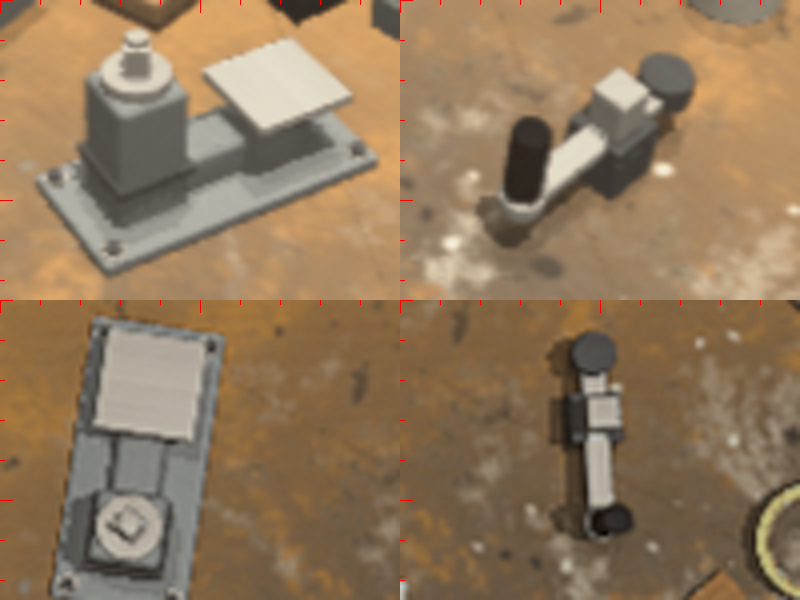

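```bash
python3 - <<'E'
from h import *
import pickle
from scipy.spatial.transform import Rotation as Ro
S=pickle.load(open("scene0.pkl","rb"));T=pickle.load(open("top0.pkl","rb"))
P={}
for n,s,t in [("drive",(289.2,218.5),(296.8,215.5)),("head",(324.7,230.8),(302.8,181.3)),("grip",(380.2,296.3),(391.3,202.8)),("knob",(357.7,307.5),(393.5,229.5)),("cw",(392,293.8),(388.5,188))]:
    P[n]=X=tri((S,*s),(T,*t));print(n,X.round(4),np.subtract(proj(S,X),s).round(1),np.subtract(proj(T,X),t).round(1))
for n,z in [("drive",.158),("grip",.074),("knob",.1),("cw",.052)]:
    t={"drive":(296.8,215.5),"grip":(391.3,202.8),"knob":(393.5,229.5),"cw":(388.5,188)}[n];print(n,"top@z",atz(T,*t,z).round(4))
d=P["knob"]-P["cw"];print("crank yaw",np.degrees(np.arctan2(d[1],d[0])))
d=P["head"]-P["drive"];print("jack yaw",np.degrees(np.arctan2(d[1],d[0])),np.linalg.norm(d[:2]))
print(atz(S,*(357/1.42,268/1.42),.1), atz(T,298.5/1.42,283/1.42,.1))
print(Ro.from_quat(ctrl.get_state()["tcp_rot"]).as_matrix().round(3))
E
```

```text
drive [ 5.218e-01 -2.000e-04  1.557e-01] [-0.2  0. ] [ 0.1 -0.2]
head [ 0.6393 -0.0233  0.0659] [-0.4  0. ] [ 0.2 -0.3]
grip [ 0.5622 -0.2963  0.075 ] [ 0.1 -0. ] [-0.1  0.1]
knob [ 0.4781 -0.2955  0.0966] [-0.4  0. ] [ 0.2 -0.2]
cw [ 0.6137 -0.2958  0.047 ] [-0.1  0. ] [ 0.1 -0.1]
drive top@z [5.21e-01 3.00e-04 1.58e-01]
grip top@z [ 0.5625 -0.2967  0.074 ]
knob top@z [ 0.4773 -0.2942  0.1   ]
cw top@z [ 0.6127 -0.2945  0.052 ]
crank yaw 179.8891596681283
jack yaw -11.127270910077545 0.11976710274943149
[0.5761069  0.25261682 0.1       ] [0.58295412 0.26646387 0.1       ]
[[-0.972  0.235 -0.001]
 [ 0.235  0.972 -0.002]
 [ 0.    -0.002 -1.   ]]
```

The square drive sits near (0.521, 0.000) and the crank grip near (0.562, -0.296), with the crank yaw about 180°. Before moving I'll check the height of the vise's T-handle, which is close to the path.

```bash
python3 - <<'E'
from h import *
import pickle
S=pickle.load(open("scene0.pkl","rb"));T=pickle.load(open("top0.pkl","rb"))
print(tri((S,188/1.42,188/1.42),(T,178/1.42,415/1.42)))
# square diamond in the top view, rest plate corners
for p in [(298.5,283)]: print(atz(T,p[0]/1.42,p[1]/1.42,.1))
im=T["image"];S_=S["image"]
f=lambda i,x,y,w,h,s:cv2.resize(cv2.cvtColor(i[y:y+h,x:x+w],cv2.COLOR_RGB2BGR),(w*s,h*s),interpolation=cv2.INTER_CUBIC)
cv2.imwrite("pics/m2.png",np.hstack([f(im,282,200,30,30,13),np.vstack([f(im,185,175,50,40,7),f(S_,230,175,50,16,7)])[:390]]))
E
```

```text
[0.31138321 0.4584103  0.30375926]
[0.58295412 0.26646387 0.1       ]
```

View pics/m2.png

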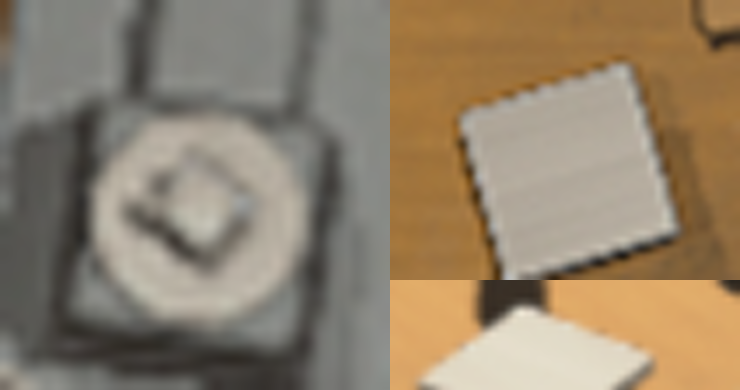

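Request:
drive_tool --moves '[[[0,0,-0.08],[0,0,-0.06],0.0854],[[0,0,-0.08],[0,0,-0.06],0.0854],[[0,0,-0.077],[0,0,-0.06],0.0854]]'

```text
time: 0.48
eef_pos: [0.1582, 0.6558, 0.4293]
tcp_rot: [-0.001, 1.0, -0.001, -0.0]
contact_force: [-0.1, 0.3, -0.3]
opening: 1.001
finger_force: 0.0
```

The drive square is turned about 52–57° (mod 90°), so the crank yaw should be about 144°. The vise T-handle reaches 0.30, so I'll pass above it.

Request:
drive_tool --moves '[[[0,0,0],[-0.05,-0.034,0],0.0854],[[0,0,0],[-0.05,-0.034,0],0.0854],[[0,0,0],[-0.05,-0.034,0],0.0854],[[0,0,0],[-0.05,-0.034,0],0.0854],[[0,0,0],[-0.05,-0.034,0],0.0854]]'

```text
time: 1.1
eef_pos: [0.4096, 0.4848, 0.4277]
tcp_rot: [-0.0, 1.0, -0.0, -0.0]
contact_force: [-0.5, 0.6, -0.5]
opening: 1.005
finger_force: 0.0
```

Request:
drive_tool --moves '[[[0,0,0],[-0.04,-0.045,0],0.0854],[[0,0,0],[-0.018,-0.058,0],0.0854],[[0,0,0],[-0.018,-0.058,0],0.0854],[[0,0,0],[-0.018,-0.058,0],0.0854],[[0,0,0],[-0.018,-0.058,0],0.0854]]'

```text
time: 1.72
eef_pos: [0.5205, 0.2073, 0.4277]
tcp_rot: [-0.0, 1.0, -0.0, -0.0]
contact_force: [1.2, -0.0, -0.5]
opening: 1.0
finger_force: 0.0
```

Request:
drive_tool --moves '[[[0,0,0],[-0.01,-0.06,0],0.0854],[[0,0,0],[-0.01,-0.06,0],0.0854],[[0,0,0],[-0.01,-0.06,0],0.0854],[[0,0,0],[0,-0.06,0],0.0854],[[0,0,0],[0,-0.06,0],0.0854]]'

```text
time: 2.35
eef_pos: [0.5501, -0.0926, 0.4277]
tcp_rot: [-0.0, 1.0, 0.0, -0.0]
contact_force: [0.2, 0.2, -0.1]
opening: 1.002
finger_force: 0.0
```

Request:
drive_tool --moves '[[[0,0,0],[-0.003,-0.051,0.03],0.07],[[0,0,0],[-0.003,-0.051,0.03],0.07],[[0,0,0],[-0.003,-0.051,0.03],0.07],[[0,0,0],[-0.003,-0.0507,0.03],0.07],[[0,0,0],[0,0,0.06],0.07]]'

```text
time: 2.98
eef_pos: [0.5631, -0.2989, 0.2493]
tcp_rot: [0.002, 1.0, -0.002, 0.002]
contact_force: [0.8, -0.9, -0.2]
opening: 0.818
finger_force: 0.0
```

Request:
drive_tool --moves '[[[0,0,0],[0,0,0.06],0.07],[[0,0,0],[0,0,0.03],0.07],[[0,0,0],[0,0,0],0.07]]'

```text
time: 3.35
eef_pos: [0.5604, -0.293, 0.154]
tcp_rot: [-0.0, 1.0, 0.003, -0.003]
contact_force: [-0.3, 0.4, -0.2]
opening: 0.819
finger_force: 0.0
```

```bash
python3 - <<'E'
from h import *
import pickle
a=[]
for n,b in(("scene",(310,220,440,350)),("top",(340,165,440,265))):
    c=snap(n);x0,y0,x1,y1=b
    a.append(cv2.resize(cv2.cvtColor(c["image"][y0:y1,x0:x1],cv2.COLOR_RGB2BGR),(400,400),interpolation=cv2.INTER_CUBIC))
cv2.imwrite("pics/m3.png",np.hstack(a)); print(ctrl.get_state()["eef_pos"])
E
```

```text
[ 0.56298007 -0.29476081  0.15930928]
```

View pics/m3.png

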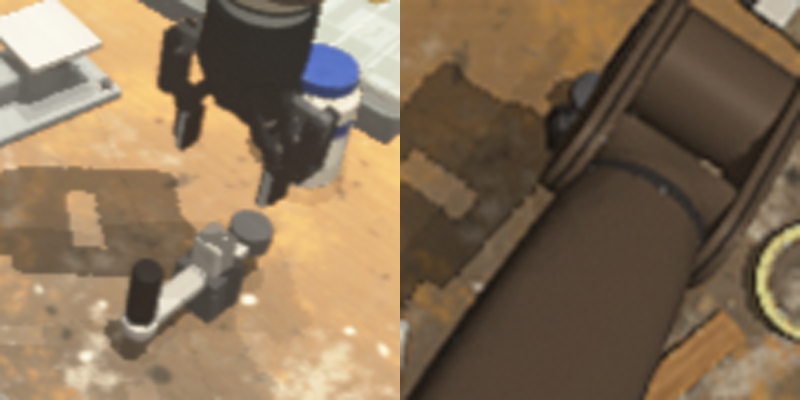

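The scene view shows the fingers straddling the grip block at about (212,245) in the left crop, and the crank hasn't moved. Next I lower and grip.

Request:
drive_tool --moves '[[[0,0,0],[0,-0.001,0.04],0.07],[[0,0,0],[0,0,0.03],0.07],[[0,0,0],[0,0,0.021],0.07],[[0,0,0],[0,0,0],0.02],[[0,0,0],[0,0,0],0.02]]' --grip_force 60

```text
time: 4.08
eef_pos: [0.5637, -0.2962, 0.0693]
tcp_rot: [-0.0, 1.0, -0.001, 0.001]
contact_force: [0.5, 0.7, 1.0]
opening: 0.402
finger_force: 0.0
```

Request:
drive_tool --moves '[[[0,0,0],[0,0,0],0.015],[[0,0,0],[0,0,0],0.015],[[0,0,0],[0,0,0],0.015],[[0,0,0],[0,0,0],0.015]]'

```text
time: 4.58
eef_pos: [0.5638, -0.2962, 0.0697]
tcp_rot: [-0.0, 1.0, -0.001, 0.002]
contact_force: [-0.5, 1.7, 6.4]
opening: 0.293
finger_force: 60.3
```

Request:
drive_tool --moves '[[[0,0,0],[0,0,-0.04],0.015],[[0,0,0.16],[0,0,-0.05],0.015],[[0,0,0.16],[0,0,-0.05],0.015],[[0,0,0.16],[0,0,-0.05],0.015],[[0,0,0.16],[0,0,-0.01],0.015]]'

```text
time: 5.2
eef_pos: [0.5635, -0.2963, 0.2713]
tcp_rot: [0.317, 0.948, -0.001, 0.003]
contact_force: [0.3, -0.4, -6.2]
opening: 0.291
finger_force: 60.8
```

Request:
drive_tool --moves '[[[0,0,0],[0.042,0.0424,0],0.015],[[0,0,0],[0.042,0.0424,0],0.015],[[0,0,0],[0.042,0.0424,0],0.015],[[0,0,0],[0.042,0.0424,0],0.015],[[0,0,0],[0.042,0.0424,0],0.015]]'

```text
time: 5.82
eef_pos: [0.5189, 0.0019, 0.2652]
tcp_rot: [0.315, 0.949, -0.0, -0.002]
contact_force: [1.0, 0.8, -6.2]
opening: 0.293
finger_force: 60.5
```

Request:
drive_tool --moves '[[[0,0,0],[0,0,0],0.015],[[0,0,0],[0,0,0],0.015],[[0,0,0],[0,0,0],0.015]]'

```text
time: 6.2
eef_pos: [0.5205, -0.0012, 0.2666]
tcp_rot: [0.315, 0.949, -0.0, -0.001]
contact_force: [0.5, 0.5, -5.0]
opening: 0.29
finger_force: 60.9
```

```bash
python3 - <<'E'
from h import *
a=[]
c=snap("scene");save(c,"s4.png",(215,140,375,260),5);s=ctrl.get_state();print({k:s[k].round(4) for k in("eef_pos","tcp_rot","contact_force","qpos")})
E
```

```text
{'eef_pos': array([ 0.5206, -0.0013,  0.2668]), 'tcp_rot': array([ 3.154e-01,  9.490e-01, -2.000e-04, -4.000e-04]), 'contact_force': array([ 0.9047, -0.5666, -5.8344]), 'qpos': array([-1.9730e-01, -7.2000e-02,  1.9321e+00, -3.0000e-04,  1.2824e+00,
       -1.1263e+00])}
```

View pics/s4.png

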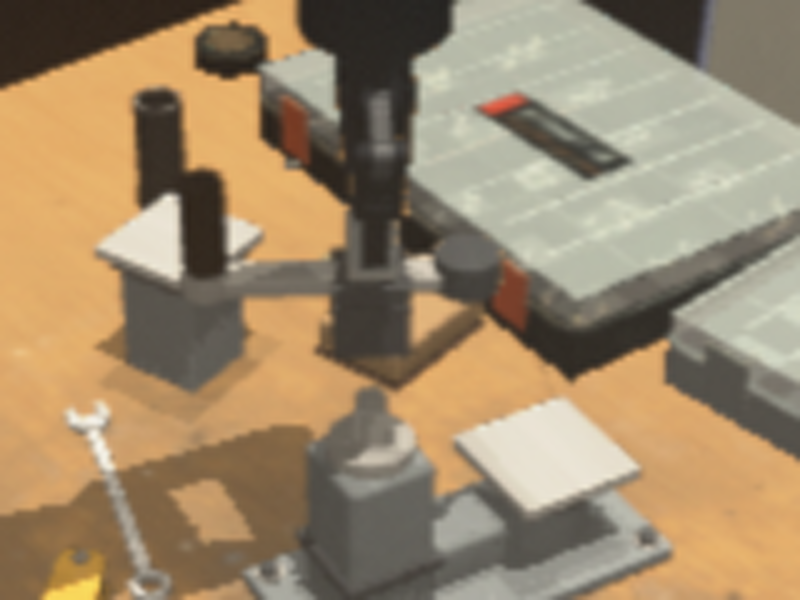

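The hub is centred over the pilot, both at about x = 371 in the crop. I'll shift 2 mm to correct the depth direction and lower gently.

Request:
drive_tool --moves '[[[0,0,0],[-0.001,0.0017,0.018],0.015],[[0,0,0],[0,0,0.014],0.015],[[0,0,0],[0,0,0.005],0.015],[[0,0,0],[0,0,0.004],0.015],[[0,0,0],[0,0,0],0.015]]'

```text
time: 6.88
eef_pos: [0.522, 0.0004, 0.2258]
tcp_rot: [0.314, 0.949, -0.001, -0.001]
contact_force: [-1.6, -1.5, -5.1]
opening: 0.287
finger_force: 60.8
```

Request:
drive_tool --moves '[[[0,0,0],[0,0,0.003],0.015],[[0,0,0],[0,0,0.003],0.015],[[0,0,0],[0,0,0],0.015]]'

```text
time: 7.25
eef_pos: [0.5227, 0.0, 0.2214]
tcp_rot: [0.314, 0.949, -0.001, 0.001]
contact_force: [-3.0, -4.4, -0.2]
opening: 0.288
finger_force: 61.5
```

Request:
drive_tool --moves '[[[0,0,0],[0,-0.0012,0.001],0.015],[[0,0,0],[0,0,0.002],0.015],[[0,0,0],[0,0,0],0.015]]'

```text
time: 7.62
eef_pos: [0.5229, -0.0003, 0.2212]
tcp_rot: [0.314, 0.949, 0.0, 0.002]
contact_force: [-5.9, -2.0, 10.7]
opening: 0.286
finger_force: 63.0
```

Request:
drive_tool --moves '[[[0,0,0],[0.0008,-0.0006,0],0.015],[[0,0,-0.07],[0,0,0],0.015],[[0,0,-0.07],[0,0,0],0.015],[[0,0,0],[0,0,0],0.015]]'

```text
time: 8.12
eef_pos: [0.522, 0.0001, 0.2211]
tcp_rot: [0.247, 0.969, 0.001, 0.002]
contact_force: [-5.5, -0.4, 9.8]
opening: 0.293
finger_force: 62.9
```

Request:
drive_tool --moves '[[[0,0,0],[0.0013,-0.0007,0],0.015],[[0,0,0],[0,0,0],0.015],[[0,0,-0.07],[0,0,0],0.015],[[0,0,-0.07],[0,0,0],0.015],[[0,0,0],[0,0,0],0.015]]'

```text
time: 8.75
eef_pos: [0.5214, 0.0003, 0.2213]
tcp_rot: [0.179, 0.984, 0.001, 0.003]
contact_force: [-4.6, -0.0, 9.1]
opening: 0.292
finger_force: 62.8
```

Request:
drive_tool --moves '[[[0,0,0],[0.0019,-0.0007,0],0.015],[[0,0,0],[0,0,0],0.015],[[0,0,0.07],[0,0,0],0.015],[[0,0,0.07],[0,0,0],0.015],[[0,0,0],[0,0,0],0.015]]'

```text
time: 9.38
eef_pos: [0.5211, 0.0, 0.2213]
tcp_rot: [0.247, 0.969, 0.002, 0.006]
contact_force: [2.3, 0.2, 6.1]
opening: 0.287
finger_force: 62.3
```

Request:
drive_tool --moves '[[[0,0,0.07],[0,0,0],0.015],[[0,0,0.07],[0,0,0],0.015],[[0,0,0],[0,0,0],0.015]]'

```text
time: 9.75
eef_pos: [0.5213, -0.0004, 0.2212]
tcp_rot: [0.314, 0.949, 0.002, 0.007]
contact_force: [2.8, -1.4, 5.3]
opening: 0.293
finger_force: 62.4
```

Request:
drive_tool --moves '[[[0,0,0],[-0.0006,0.0004,0.001],0.015],[[0,0,0.07],[0,0,0],0.015],[[0,0,0.07],[0,0,0],0.015],[[0,0,0],[0,0,0],0.015]]'

```text
time: 10.25
eef_pos: [0.5219, -0.0009, 0.2211]
tcp_rot: [0.38, 0.925, 0.001, 0.006]
contact_force: [2.0, -1.5, 9.4]
opening: 0.289
finger_force: 62.8
```

Request:
drive_tool --moves '[[[0,0,0.07],[0,0,0],0.015],[[0,0,0.07],[0,0,0],0.015],[[0,0,0],[0,0,0],0.015]]'

```text
time: 10.62
eef_pos: [0.5216, -0.0014, 0.221]
tcp_rot: [0.443, 0.896, 0.001, 0.006]
contact_force: [1.0, -3.9, 9.8]
opening: 0.29
finger_force: 62.9
```

Request:
drive_tool --moves '[[[0,0,0],[-0.0008,-0.0006,0],0.015],[[0,0,0.07],[0,0,0],0.015],[[0,0,0.07],[0,0,0],0.015],[[0,0,0],[0,0,0],0.015]]'

```text
time: 11.12
eef_pos: [0.521, -0.002, 0.2209]
tcp_rot: [0.505, 0.863, 0.002, 0.005]
contact_force: [0.1, -3.2, 9.8]
opening: 0.292
finger_force: 63.0
```

Request:
drive_tool --moves '[[[0,0,0.07],[0,0,0],0.015],[[0,0,0.07],[0,0,0],0.015],[[0,0,0],[0,0,0],0.015]]'

```text
time: 11.5
eef_pos: [0.521, -0.0019, 0.2211]
tcp_rot: [0.564, 0.826, 0.002, 0.005]
contact_force: [-1.7, -2.7, 11.1]
opening: 0.288
finger_force: 63.1
```

Request:
drive_tool --moves '[[[0,0,-0.18],[0,0,-0.0015],0.015],[[0,0,-0.18],[0,0,0],0.015],[[0,0,-0.18],[0,0,0],0.015],[[0,0,0],[-0.0005,0.0018,0],0.015],[[0,0,0],[0,0,0.0015],0.015]]'

```text
time: 12.12
eef_pos: [0.5202, -0.0005, 0.2165]
tcp_rot: [0.325, 0.946, -0.0, 0.001]
contact_force: [2.4, -3.1, -2.0]
opening: 0.289
finger_force: 61.4
```

```bash
python3 - <<'E'
from h import *
c=snap("scene");save(c,"s5.png",(235,150,345,232),7);s=ctrl.get_state();print({k:s[k].round(4) for k in("eef_pos","tcp_rot","contact_force","wrist_torque")})
E
```

```text
{'eef_pos': array([ 5.201e-01, -5.000e-04,  2.163e-01]), 'tcp_rot': array([ 0.3248,  0.9458, -0.    ,  0.0011]), 'contact_force': array([ 2.325 , -4.1595, -3.3823]), 'wrist_torque': array([-0.9291, -0.6647, -0.0858])}
```

View pics/s5.png

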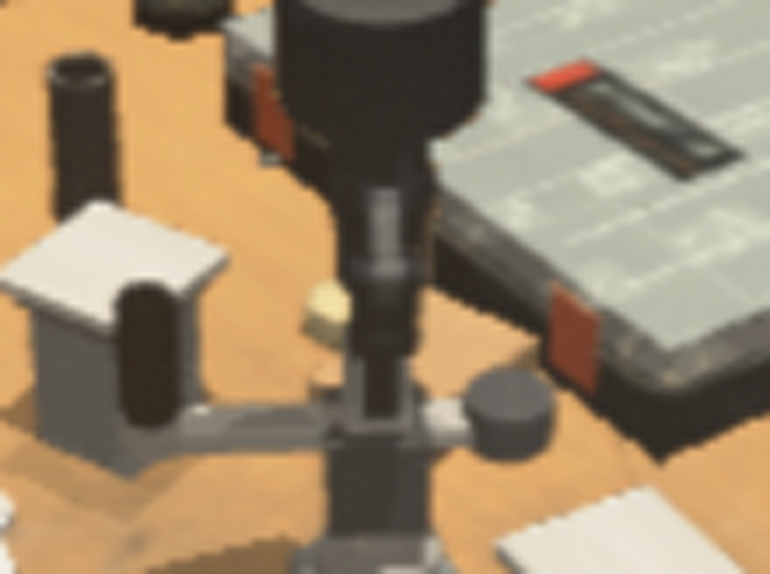

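The crank has dropped past the square's top, with TCP z at 0.216, and the hub sits down over the drive. Lowering it the rest of the way.

Request:
drive_tool --moves '[[[0,0,0],[0,0,0.004],0.015],[[0,0,0],[0,0,0.005],0.015],[[0,0,0],[0,0,0.005],0.015],[[0,0,0],[0,0,0],0.015]]'

```text
time: 12.68
eef_pos: [0.5202, -0.0006, 0.202]
tcp_rot: [0.324, 0.946, -0.0, 0.001]
contact_force: [4.3, -4.2, -3.5]
opening: 0.291
finger_force: 61.3
```

Request:
drive_tool --moves '[[[0,0,0],[0,0,0.003],0.015],[[0,0,0],[0,0,0.003],0.015],[[0,0,0],[0,0,0],0.015]]'

```text
time: 13.05
eef_pos: [0.5205, -0.0007, 0.1978]
tcp_rot: [0.324, 0.946, -0.0, 0.002]
contact_force: [2.7, -4.5, 2.7]
opening: 0.291
finger_force: 61.9
```

The crank is seated, with its underside at about 0.128. While the arm holds, I'll fit both plates' upper faces (x, y, z, yaw) to their edges in the two unobstructed first pictures.

```bash
cat > plate.py <<'E'
from h import *
from scipy.optimize import least_squares
from scipy.ndimage import map_coordinates, gaussian_filter1d
def corners(p):
    x,y,z,a=p; c,s=np.cos(a)*.04,np.sin(a)*.04
    return np.array([[x+c*i-s*j,y+s*i+c*j,z] for i,j in((1,1),(-1,1),(-1,-1),(1,-1))])
def fit(cams,p0,skip=(),w=5,it=8):
    """subpixel edges of the bright upper face, searched along the normal of each predicted edge"""
    p=np.array(p0,float)
    G=[np.max(c["image"].astype(float)[:,:,2:],axis=2) for c in cams]   # blue: plate bright, bench dark
    for k in range(it):
        W=w if k<3 else 2.5; obs=[]
        Q=corners(p)
        for ci,(c,g) in enumerate(zip(cams,G)):
            q=np.array([proj(c,X) for X in Q])
            for e in range(4):
                if (ci,e) in skip: continue
                a,b=q[e],q[(e+1)%4]; t=(b-a)/np.linalg.norm(b-a); n=np.array([-t[1],t[0]])
                if np.dot(n,q.mean(0)-a)>0:n=-n
                for f in np.linspace(.12,.88,16):
                    m=a+(b-a)*f; s=np.arange(-W,W+.01,.1); P=m+s[:,None]*n
                    v=gaussian_filter1d(map_coordinates(g,[P[:,1],P[:,0]],order=1),3)
                    d=-np.gradient(v); j=d.argmax()
                    if d[j]>.8: ww=np.clip(d-.5*d[j],0,None)*(abs(s-s[j])<1); obs.append((ci,e,f,n,m+n*(ww@s)/ww.sum()))
        def res(p):
            Q=corners(p);q=[np.array([proj(c,X) for X in Q]) for c in cams]
            return [n@(q[ci][e]+(q[ci][(e+1)%4]-q[ci][e])*f-m) for ci,e,f,n,m in obs]
        r=least_squares(res,p,loss="soft_l1",f_scale=.3);p=r.x
    R=np.array(res(p)); return p,np.median(abs(R)),{(ci,e):round(float(np.median([x for x,o in zip(R,obs) if o[:2]==(ci,e)])),2) for ci,e in {o[:2] for o in obs}}
E
python3 - <<'E'
from plate import *
import pickle
C=[pickle.load(open(f+"0.pkl","rb")) for f in("scene","top")]
for n,p0 in(("head",(.639,-.023,.066,-.19)),("rest",(.581,.264,.098,.3))):
    p,m,d=fit(C,p0);print(n,p.round(4),round(m,3),d)
E
```

```text
head [ 0.6414 -0.02    0.0661 -0.1669] 0.212 {(0, 1): -0.2, (1, 2): 0.08, (0, 0): -0.14, (1, 1): -0.02, (0, 3): 0.21, (0, 2): 0.11, (1, 0): 0.31, (1, 3): -1.93}
rest [0.5838 0.2681 0.0951 0.2791] 0.103 {(0, 1): -0.15, (1, 2): -0.09, (0, 0): -0.18, (1, 1): 0.04, (0, 3): 0.04, (0, 2): 0.01, (1, 0): 0.04, (1, 3): -0.12}
```

Request:
drive_tool --moves '[[[0,0,0],[0,0,0],0.07],[[0,0,0],[0,0,0],0.07],[[0,0,0],[0,0,0],0.07],[[0,0,0],[0,0,-0.006],0.07]]'

```text
time: 13.55
eef_pos: [0.5188, 0.0003, 0.2017]
tcp_rot: [0.324, 0.946, 0.0, -0.001]
contact_force: [0.0, -0.3, 0.3]
opening: 0.82
finger_force: 0.0
```

Rest 0.095 and head 0.066, so about 29 mm or 1.93 turns. I'll slide along the arm to the handle and take hold.

Request:
drive_tool --moves '[[[0,0,0],[0.042,0,-0.003],0.07],[[0,0,0],[0.042,0.0005,0],0.07],[[0,0,0],[0,0,0],0.015],[[0,0,0],[0,0,0],0.015],[[0,0,0],[0,0,0],0.015]]' --grip_force 35

```text
time: 14.18
eef_pos: [0.4542, 0.0514, 0.2059]
tcp_rot: [0.324, 0.946, 0.0, 0.0]
contact_force: [-0.2, 1.2, 2.4]
opening: 0.273
finger_force: 34.1
```

Request:
drive_tool --moves '[[[0,0,0],[0,0,0],0.015],[[0,0,0],[0,0,0],0.015],[[0,0,0],[0,0,0],0.015]]'

```text
time: 14.55
eef_pos: [0.454, 0.0515, 0.2057]
tcp_rot: [0.324, 0.946, 0.0, 0.001]
contact_force: [0.6, 0.6, 2.3]
opening: 0.271
finger_force: 34.1
```

The handle is held at about 142° on the circle. I'll wind it clockwise in 20° steps with constant tool orientation.

Request:
drive_tool --moves '[[[0,0,0],[-0.0051,0.0291,0],0.015],[[0,0,0],[-0.0148,0.0256,0],0.015],[[0,0,0],[-0.0226,0.019,0],0.015],[[0,0,0],[-0.0277,0.0101,0],0.015]]'

```text
time: 15.05
eef_pos: [0.5595, 0.075, 0.2054]
tcp_rot: [0.323, 0.946, -0.002, -0.002]
contact_force: [-7.5, -2.9, 5.7]
opening: 0.272
finger_force: 35.2
```

Request:
drive_tool --moves '[[[0,0,0],[-0.0295,0,0],0.015],[[0,0,0],[-0.0277,-0.0101,0],0.015],[[0,0,0],[-0.0226,-0.019,0],0.015],[[0,0,0],[-0.0148,-0.0256,0],0.015],[[0,0,0],[-0.0051,-0.0291,0],0.015]]'

```text
time: 15.68
eef_pos: [0.5894, -0.053, 0.2061]
tcp_rot: [0.324, 0.946, 0.001, 0.002]
contact_force: [0.8, 1.5, 0.7]
opening: 0.271
finger_force: 34.7
```

Request:
drive_tool --moves '[[[0,0,0],[0.0051,-0.0291,0],0.015],[[0,0,0],[0.0148,-0.0256,0],0.015],[[0,0,0],[0.0226,-0.019,0],0.015],[[0,0,0],[0.0277,-0.0101,0],0.015],[[0,0,0],[0.0295,0,0],0.015]]'

```text
time: 16.3
eef_pos: [0.4579, -0.059, 0.206]
tcp_rot: [0.325, 0.946, -0.001, 0.003]
contact_force: [6.1, 0.5, -1.7]
opening: 0.273
finger_force: 34.7
```

Request:
drive_tool --moves '[[[0,0,0],[0.0277,0.0101,0],0.015],[[0,0,0],[0.0226,0.019,0],0.015],[[0,0,0],[0.0148,0.0256,0],0.015],[[0,0,0],[0.0051,0.0291,0],0.015],[[0,0,0],[-0.0051,0.0291,0],0.015]]'

```text
time: 16.92
eef_pos: [0.4753, 0.0707, 0.2055]
tcp_rot: [0.323, 0.946, -0.003, 0.001]
contact_force: [1.6, -11.3, 0.2]
opening: 0.271
finger_force: 35.2
```

Request:
drive_tool --moves '[[[0,0,0],[-0.0148,0.0256,0],0.015],[[0,0,0],[-0.0226,0.019,0],0.015],[[0,0,0],[-0.0277,0.0101,0],0.015],[[0,0,0],[-0.0295,0,0],0.015],[[0,0,0],[-0.0277,-0.0101,0],0.015]]'

```text
time: 17.55
eef_pos: [0.5995, 0.0329, 0.2056]
tcp_rot: [0.324, 0.946, 0.001, -0.001]
contact_force: [-4.2, 3.0, 5.1]
opening: 0.271
finger_force: 35.7
```

Request:
drive_tool --moves '[[[0,0,0],[-0.0226,-0.019,0],0.015],[[0,0,0],[-0.0148,-0.0256,0],0.015],[[0,0,0],[-0.0051,-0.0291,0],0.015],[[0,0,0],[0.0051,-0.0291,0],0.015],[[0,0,0],[0.0148,-0.0256,0],0.015]]'

```text
time: 18.18
eef_pos: [0.5397, -0.085, 0.2062]
tcp_rot: [0.325, 0.946, 0.0, 0.003]
contact_force: [3.4, 1.2, 0.6]
opening: 0.271
finger_force: 35.4
```

Request:
drive_tool --moves '[[[0,0,0],[0.0226,-0.019,0],0.015],[[0,0,0],[0.0277,-0.0101,0],0.015],[[0,0,0],[0.0295,0,0],0.015],[[0,0,0],[0.0277,0.0101,0],0.015],[[0,0,0],[0,0,0],0.015]]'

```text
time: 18.8
eef_pos: [0.4416, -0.032, 0.2058]
tcp_rot: [0.323, 0.946, 0.0, 0.001]
contact_force: [-0.3, 0.9, 3.0]
opening: 0.263
finger_force: 35.7
```

```bash
python3 - <<'E'
from plate import *
import pickle
C=[]
for n in("scene","top"):
    c=snap(n);pickle.dump(c,open(n+"6.pkl","wb"));C.append(c)
f=lambda c,x,y,w,h,W,H:cv2.resize(cv2.cvtColor(c["image"][y:y+h,x:x+w],cv2.COLOR_RGB2BGR),(W,H),interpolation=cv2.INTER_CUBIC)
cv2.imwrite("pics/m6.png",np.hstack([f(C[0],225,140,130,130,400,400),f(C[1],185,140,150,150,400,400)]))
for n,p0 in(("head",(.6414,-.02,.094,-.175)),("rest",(.5838,.2681,.0951,.279))):
    for cams in(C,C[:1]):
        p,m,d=fit(cams,p0,w=3);print(n,p.round(4),round(m,3),d)
print(ctrl.get_state()["eef_pos"])
E
```

```text
head [ 0.6408 -0.0201  0.0936 -0.1686] 0.137 {(0, 1): -0.08, (1, 2): 0.12, (0, 0): -0.13, (1, 1): 0.04, (0, 3): 0.14, (0, 2): 0.07, (1, 0): 0.29, (1, 3): -0.26}
head [ 0.6403 -0.0199  0.0938 -0.1732] 0.077 {(0, 1): 0.02, (0, 2): -0.06, (0, 3): 0.04, (0, 0): -0.04}
rest [0.5838 0.2681 0.095  0.2781] 0.116 {(0, 1): -0.15, (1, 2): -0.11, (0, 0): -0.19, (1, 1): 0.03, (0, 3): 0.07, (0, 2): 0.01, (1, 0): 0.02, (1, 3): -0.12}
rest [0.5785 0.2614 0.1006 0.2824] 0.088 {(0, 1): 0.06, (0, 2): -0.03, (0, 3): 0.04, (0, 0): -0.03}
[ 0.44194393 -0.03264763  0.20578177]
```

View pics/m6.png

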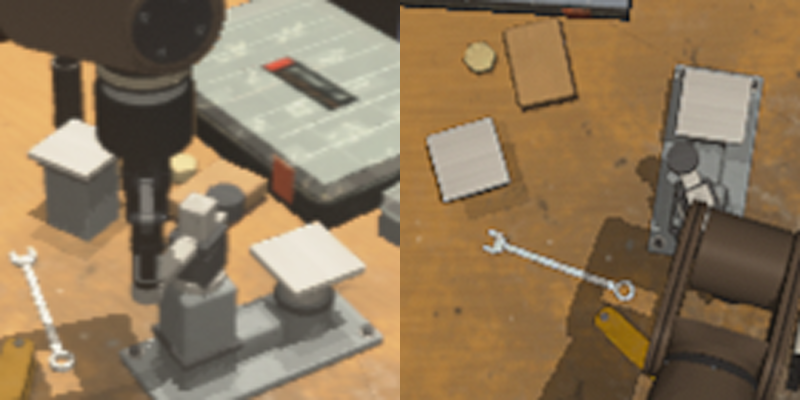

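The handle is at -158° after 660° of turning. The head fits at 0.0936, and the rest at about 0.095 but less certain, because the scene camera alone gives 0.1006. I'll settle it by touch: let go, shut the fingers, and lightly touch both plates.

Request:
drive_tool --moves '[[[0,0,0],[0,0,0],0.06],[[0,0,0],[0,0,0],0.06],[[0,0,0],[0,0,-0.03],0.06],[[0,0,0],[0,0,-0.06],0.06],[[0,0,0],[0.01,0.03,-0.005],0.0]]'

```text
time: 19.52
eef_pos: [0.4545, -0.0042, 0.3054]
tcp_rot: [0.326, 0.946, 0.0, 0.004]
contact_force: [-0.7, 0.2, 0.3]
opening: 0.506
finger_force: 0.0
```

Request:
drive_tool --moves '[[[0,0,0],[0.012,0.059,0],0.0],[[0,0,0],[0.012,0.059,0],0.0],[[0,0,0],[0.012,0.059,0],0.0],[[0,0,0],[0.012,0.059,0],0.0],[[0,0,0],[0.013,0.058,0],0.0]]'

```text
time: 20.15
eef_pos: [0.5852, 0.2686, 0.2991]
tcp_rot: [0.324, 0.946, -0.001, -0.001]
contact_force: [0.6, -0.9, -0.1]
opening: -0.001
finger_force: 0.0
```

Request:
drive_tool --moves '[[[0,0,0],[0,0,0.06],0.0],[[0,0,0],[0,0,0.06],0.0],[[0,0,0],[0,0,0.05],0.0],[[0,0,0],[0,0,0],0.0],[[0,0,0],[0,0,0],0.0]]'

```text
time: 20.78
eef_pos: [0.5856, 0.2671, 0.1321]
tcp_rot: [0.324, 0.946, 0.001, 0.001]
contact_force: [-0.1, -0.7, 1.5]
opening: -0.002
finger_force: 0.0
```

Request:
drive_tool --moves '[[[0,0,0],[0,0,0.005],0.0],[[0,0,0],[0,0,0.003],0.0],[[0,0,0],[0,0,0.002],0.0],[[0,0,0],[0,0,0],0.0]]'

```text
time: 21.28
eef_pos: [0.5842, 0.267, 0.1204]
tcp_rot: [0.324, 0.946, -0.0, -0.0]
contact_force: [-0.2, 0.2, 0.2]
opening: -0.001
finger_force: 0.0
```

Request:
drive_tool --moves '[[[0,0,0],[0,0,0.0015],0.0],[[0,0,0],[0,0,0.0015],0.0],[[0,0,0],[0,0,0],0.0]]'

```text
time: 21.65
eef_pos: [0.5841, 0.267, 0.117]
tcp_rot: [0.324, 0.946, -0.0, -0.0]
contact_force: [0.1, -0.6, -0.6]
opening: -0.0
finger_force: 0.0
```

Request:
drive_tool --moves '[[[0,0,0],[0,0,0.0015],0.0],[[0,0,0],[0,0,0.0015],0.0],[[0,0,0],[0,0,0],0.0]]'

```text
time: 22.02
eef_pos: [0.5844, 0.2671, 0.1152]
tcp_rot: [0.324, 0.946, -0.0, 0.0]
contact_force: [-2.4, -0.9, 4.9]
opening: -0.004
finger_force: 2.4
```

Request:
drive_tool --moves '[[[0,0,0],[0,0,0.001],0.0],[[0,0,0],[0,0,0],0.0]]'

```text
time: 22.28
eef_pos: [0.5845, 0.2671, 0.1152]
tcp_rot: [0.324, 0.946, -0.0, 0.0]
contact_force: [-4.7, -2.0, 8.1]
opening: 0.002
finger_force: 4.3
```

Request:
drive_tool --moves '[[[0,0,0],[0,0,-0.06],0.0],[[0,0,0],[0,0,-0.06],0.0],[[0,0,0],[-0.0471,-0.0361,0],0.0],[[0,0,0],[-0.0471,-0.0361,0],0.0],[[0,0,0],[-0.0471,-0.0361,0],0.0]]'

```text
time: 22.9
eef_pos: [0.6298, 0.0934, 0.2331]
tcp_rot: [0.324, 0.946, 0.0, 0.0]
contact_force: [1.1, -0.7, -1.3]
opening: -0.002
finger_force: 0.0
```

Request:
drive_tool --moves '[[[0,0,0],[-0.0471,-0.0361,0],0.0],[[0,0,0],[-0.0471,-0.0361,0],0.0],[[0,0,0],[0,0,0.05],0.0],[[0,0,0],[0,0,0.05],0.0],[[0,0,0],[0,0,0.01],0.0]]'

```text
time: 23.52
eef_pos: [0.6566, -0.0197, 0.118]
tcp_rot: [0.324, 0.946, -0.001, -0.005]
contact_force: [-0.0, 0.3, 0.1]
opening: -0.002
finger_force: 0.0
```

Request:
drive_tool --moves '[[[0,0,0],[0,0,0],0.0],[[0,0,0],[0,0,0],0.0]]'

```text
time: 23.78
eef_pos: [0.6615, -0.02, 0.1264]
tcp_rot: [0.324, 0.946, 0.0, 0.003]
contact_force: [-0.5, 0.7, 0.1]
opening: -0.002
finger_force: 0.0
```

Request:
drive_tool --moves '[[[0,0,0],[0,0,0.004],0.0],[[0,0,0],[0,0,0.003],0.0],[[0,0,0],[0,0,0.001],0.0],[[0,0,0],[0,0,0],0.0]]'

```text
time: 24.28
eef_pos: [0.6596, -0.0199, 0.1152]
tcp_rot: [0.324, 0.946, -0.0, -0.0]
contact_force: [0.0, -0.0, 0.5]
opening: 0.001
finger_force: 0.0
```

Request:
drive_tool --moves '[[[0,0,0],[0,0,0.0015],0.0],[[0,0,0],[0,0,0.001],0.0],[[0,0,0],[0,0,0],0.0]]'

```text
time: 24.65
eef_pos: [0.6599, -0.02, 0.1141]
tcp_rot: [0.324, 0.946, -0.0, 0.0]
contact_force: [-2.5, 0.2, 5.6]
opening: 0.0
finger_force: 2.6
```

The head is 1.1 mm low (0.1141 against 0.1152), so it needs about 26° more. Going back to the handle.

Request:
drive_tool --moves '[[[0,0,0],[0,0,-0.062],0.0],[[0,0,0],[0,0,-0.062],0.0],[[0,0,0],[0,0,-0.062],0.06],[[0,0,0],[0.0411,-0.0359,0],0.06],[[0,0,0],[0.0411,-0.0359,0],0.06]]'

```text
time: 25.28
eef_pos: [0.5502, -0.0265, 0.3001]
tcp_rot: [0.324, 0.946, 0.0, 0.001]
contact_force: [-0.6, 0.1, -0.0]
opening: 0.641
finger_force: 0.0
```

Request:
drive_tool --moves '[[[0,0,0],[0.0411,-0.0359,0],0.06],[[0,0,0],[0.0411,-0.0359,0],0.06],[[0,0,0],[0,0,0.02],0.06],[[0,0,0],[0,0,0],0.06],[[0,0,0],[0,0,0],0.06]]'

```text
time: 25.9
eef_pos: [0.4423, -0.0328, 0.2793]
tcp_rot: [0.324, 0.946, 0.0, 0.0]
contact_force: [-0.2, -1.0, -0.1]
opening: 0.702
finger_force: 0.0
```

Request:
drive_tool --moves '[[[0,0,0],[0,0,0.04],0.06],[[0,0,0],[0,0,0.033],0.06],[[0,0,0],[0,0,0],0.015],[[0,0,0],[0,0,0],0.015],[[0,0,0],[0,0,0],0.015]]'

```text
time: 26.52
eef_pos: [0.4428, -0.0331, 0.2076]
tcp_rot: [0.324, 0.946, -0.0, 0.001]
contact_force: [-0.4, -1.1, -0.0]
opening: 0.27
finger_force: 34.6
```

Request:
drive_tool --moves '[[[0,0,0],[0,0,0],0.015],[[0,0,0],[0,0,0],0.015]]'

```text
time: 26.78
eef_pos: [0.4427, -0.0331, 0.2074]
tcp_rot: [0.324, 0.946, -0.0, 0.002]
contact_force: [-0.7, -1.4, 3.9]
opening: 0.266
finger_force: 34.9
```

Request:
drive_tool --moves '[[[0,0,0],[0.0161,0.0117,0],0.015],[[0,0,0],[0.0129,0.0151,0],0.015],[[0,0,0],[0,0,0],0.015],[[0,0,0],[0,0,0],0.015]]'

```text
time: 27.28
eef_pos: [0.4368, 0.0063, 0.2069]
tcp_rot: [0.324, 0.946, 0.001, 0.002]
contact_force: [5.2, 0.7, 0.6]
opening: 0.27
finger_force: 35.0
```

Request:
drive_tool --moves '[[[0,0,0],[0,0,0],0.06],[[0,0,0],[0,0,0],0.06],[[0,0,0],[0,0,-0.04],0.06],[[0,0,0],[0,0,-0.052],0.06],[[0,0,0],[-0.0481,0.029,0],0.0]]'

```text
time: 27.9
eef_pos: [0.4922, -0.0004, 0.306]
tcp_rot: [0.324, 0.946, 0.001, 0.007]
contact_force: [0.4, -0.2, 1.4]
opening: 0.509
finger_force: 0.0
```

Request:
drive_tool --moves '[[[0,0,0],[-0.0481,0.029,0],0.0],[[0,0,0],[-0.0481,0.029,0],0.0],[[0,0,0],[-0.0481,0.029,0],0.0],[[0,0,0],[0,0,0.06],0.0],[[0,0,0],[0,0,0.06],0.0]]'

```text
time: 28.52
eef_pos: [0.6587, -0.0203, 0.1759]
tcp_rot: [0.324, 0.946, -0.0, -0.001]
contact_force: [0.0, -0.4, -0.1]
opening: -0.005
finger_force: 0.0
```

Request:
drive_tool --moves '[[[0,0,0],[0,0,0.04],0.0],[[0,0,0],[0,0,0.01],0.0],[[0,0,0],[0,0,0],0.0],[[0,0,0],[0,0,0],0.0],[[0,0,0],[0,0,0],0.0]]'

```text
time: 29.15
eef_pos: [0.6597, -0.0202, 0.1305]
tcp_rot: [0.324, 0.946, 0.0, 0.002]
contact_force: [-0.4, -0.2, 1.2]
opening: -0.001
finger_force: 0.0
```

Request:
drive_tool --moves '[[[0,0,0],[0,0,0.007],0.0],[[0,0,0],[0,0,0.004],0.0],[[0,0,0],[0,0,0.002],0.0],[[0,0,0],[0,0,0],0.0],[[0,0,0],[0,0,0],0.0]]'

```text
time: 29.78
eef_pos: [0.6582, -0.0199, 0.1153]
tcp_rot: [0.324, 0.946, -0.0, -0.0]
contact_force: [-3.8, 0.3, 4.9]
opening: -0.002
finger_force: 2.5
```

Request:
drive_tool --moves '[[[0,0,0],[0,0,0.001],0.0],[[0,0,0],[0,0,0.0015],0.0],[[0,0,0],[0,0,0],0.0]]'

```text
time: 30.15
eef_pos: [0.6583, -0.0199, 0.1152]
tcp_rot: [0.324, 0.946, -0.0, -0.001]
contact_force: [-8.5, 1.8, 13.7]
opening: -0.004
finger_force: 6.9
```

The head now touches at 0.1152, the same as the rest. I'll back off clear and check the final scene.

Request:
drive_tool --moves '[[[0,0,0],[0,0,-0.06],0.0],[[0,0,0],[0,0,-0.06],0.0],[[0,0,0],[0,0,-0.06],0.0],[[0,0,0],[0,0,-0.05],0.0],[[0,0,0],[0,0,0],0.0]]'

```text
time: 30.78
eef_pos: [0.6607, -0.0203, 0.3491]
tcp_rot: [0.324, 0.946, 0.001, 0.006]
contact_force: [0.5, -0.4, 0.5]
opening: 0.0
finger_force: 0.0
```

```bash
python3 - <<'E'
from h import *
save(snap("scene"),"fin.png",(190,130,450,330),3)
s=ctrl.get_state();print(s["eef_pos"],s["contact_force"])
E
```

```text
[ 0.65955031 -0.0201679   0.34502624] [ 0.56806589  0.89158435 -1.01745468]
```

View pics/fin.png

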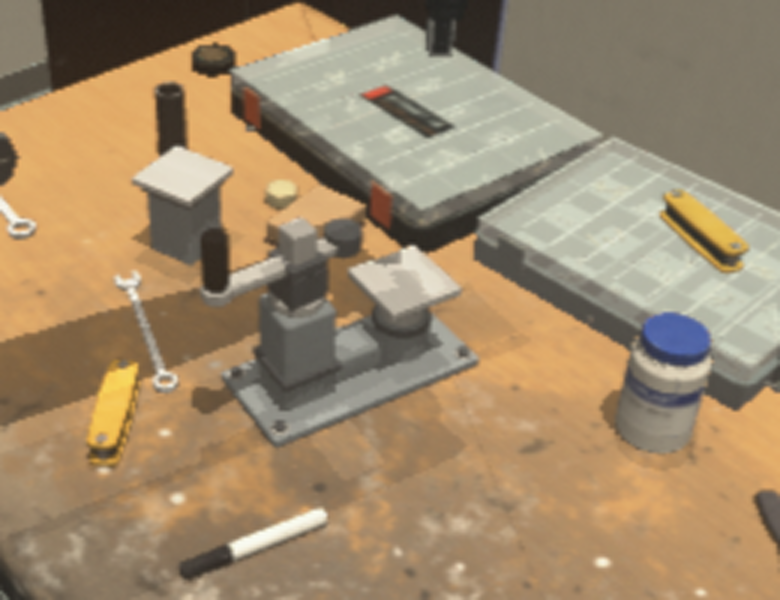

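The picture shows the crank on the drive at about (298,270), the head raised at (405,280), and the marker and hex keys where they were. One check that the crank is fully down before I hand in.

```bash
python3 - <<'E'
from h import *
import pickle
c=pickle.load(open("scene0.pkl","rb"))
for n,X in (("block top",(.5215,0,.202)),("block top +5",(.5215,0,.207)),("knob top",(.5215-.0847,.006,.228))):
    u,v=proj(c,np.array(X));print(n,(u-190)*3,(v-130)*3)
E
```

```text
block top 297.0086977635786 223.93795966283275
block top +5 297.0585071354112 219.30301424496318
knob top 214.88912103741382 233.13842070503244
```

```bash
python3 -c "
from plant import ctrl
print(ctrl.sign_off())"
```

```text
the job is handed in; nothing more can be done
None
```

The job is handed in: the crank is fully down on the drive and released. The jack head is level with the rest, as a light finger touch met both plates at the same height within about 0.2 mm, and nothing else visible on the bench was disturbed.

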